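# Hang a brazed-parts carrier on the cooling rail

### The arm

A 6-joint arm with a two-finger parallel gripper is mounted at the origin on the work surface. World frame = base frame: x ahead of the robot, y to its left, z up, the work surface at z = 0. Lengths are in mm, angles in rad, forces in N, time in s.
With the tool pointing down it reaches from about 275 to 750 mm from the base axis. Payload 10.2 kg.
Tool frame: the origin (TCP) lies between the finger pads; the fingertips stand 8 mm ahead of it and the grasp point (between the pads) lies 11 mm behind it; z points along the fingers, y is the line along which they close (so a half turn about z gives the same grasp; the last joint's range is limited). The gripper opens to 85 mm and grips with 20 to 120 N. Pads are 22 mm wide; open, the fingers measure 114 mm over their backs; the gripper's body (76 mm by 85 mm) begins 54 mm behind the grasp point. The pads swing forward as they close: fully open they stand 13 mm farther back than shut.
Start: joints at [-1.384, 0.313, 1.498, -0, 1.331, -0.223], TCP at [209.162, -481.542, 239.294] pointing down, gripper open.
Joint ranges: [-2.94, 2.94], [-0.97, 2.17], [0.19, 2.56], [-1.23, 4.37], [0.02, 3.11], [-2.88, 2.88]. Speed limits (rad/s): [2.39, 2.39, 3.01, 3.14, 3.14, 3.14].

### API

Orientations are given as a unit quaternion [w, x, y, z].
In Python, from rig import * gives the robot as it stands.
- The arm moves only by the shell command python3 -m handwheel 'ROWS' [FORCE]. ROWS is JSON, a list that holds one entry, the list of rows, each a list of 7 numbers: the shift along the world's x, y, z in mm, then the turn, a rotation vector about the world's x, y, z in degrees, then the opening, from -1 (shut) to 1 (fully open). A call has 1 to 8 rows; each row shifts and turns the commanded pose from where the row before left it; what a row does not reach is not made up. A row lasts 1/8 s, in which the tool goes at most 62.5 mm and 10.7 degrees, less where a joint would pass 70% of its speed; a pose out of reach is approached as far as the arm can. A call is refused whole if a number of a shift passes 62.5 or a number of a turn 10.7, either way. A call with a gripper value outside its range is refused whole. The fingers move at their own pace and stop on an object; FORCE is the grip in N (left out, the last holds). Time passes only in rows, so rows that do not move let the fingers close. It gives the time, the measured TCP pose, the force, the opening and the grip force at its end, in the units of the state.
- sense(): the state, without advancing time (a new reading comes with each control period).
- capture(name): name is "scene" or "top" or "wrist"; returns a dict with "image" (480x640x3 uint8, red, green, blue), "fx", "fy", "cx", "cy" (pixels), "rvec" (rotation vector, rad) and "tvec" (3), from world to camera coordinates, as OpenCV has them; the wrist camera has in their place "hand_eye" (4x4, takes a point from camera to tool coordinates, whose origin is the TCP and whose axes are the flange's). Camera axes: x right, y down, z forward; pixel columns grow to the right and rows downward; lengths in mm; the calibration is good to about 2 mm. The wrist camera is an equidistant fisheye: a pixel r from the principal point sees the ray r / f radians off the axis. A picture is of the moment at which its call begins: read the wrist's pose just before it. There is no depth.
- finish_job(): hands the job in; it is judged then, once.
The state is a dict: "time_s": time; "joints": joint angles; "dq": joint speeds; "tau": joint torques, N m; "eef_pos": TCP position; "ee_rot": TCP orientation; "force": force on the tool from outside, world axes, zero at the start; "wrist_torque": the same for the moment, N m; "grip_width": opening from 0.0 (shut) to 1.0 (fully open); "grip_force": force on a finger pad.
Only numpy, scipy, OpenCV 4.12 (cv2) and the standard library are available. Lean on these libraries where they do the work, as an engineer would, in place of code of your own. Each camera call takes 0.05 s, during which the arm holds its last target. There are 200 camera calls.

### The job

Take the steel carrier with the two brass sleeves by its black tab, hook it onto the free part of the cooling rail beside the blue blower, and slide it along the rail, behind the blower, until its hook strap sits wholly inside the red band, hanging free. Then throw the blower's knife switch over from red to green, and let go. Keep the carrier upright and leave the copper hanger already on the rail, the cone, the brass cylinder, the firebrick and the grey slab where they are.

Things in the scene. Friction and masses are not known exactly. Their poses are not given: they have to be found in the camera images.
- carrier: Loose steel carrier, 200 mm high, 0.5 kg, standing upright on its tray. Origin: centre of the tray's underside, z up. Tray 56 (x) x 100 (y) x 8 mm, two brass sleeves to z = 60; a stem at x = 0 joins a shelf (z 72 to 78, x -31 to 3); behind it a back plate (x -31 to -25) rises to the hook. All but tray and sleeves is at most 36 mm wide along y.
- carrier_hook (a point): Where the rail's axis lies in the hook when it hangs properly: x = y = 0, z = 131 mm in the carrier's frame, same axes. Over it the hook's roof, a shallow inverted V with its inner ridge at z = 140, strap 36 mm wide along y. A lip at x = 22 to 29 hangs down to z = 117. So the mouth opens to +x between z = 78 and 117: the rail enters there sideways, then the carrier is lowered onto it.
- carrier_tab (a point): Middle of the carrier's black grip tab on top of the hook: x = y = 0, z = 175 mm in the carrier's frame. Tab 12 (x) x 36 (y) mm, from z = 148 to 200.
- rack: Fixed cooling rail stand. Origin on the bench under the middle of the rail; the rail, a round steel bar 16 mm dia, runs along its y axis at z = 215 mm from y = -290 to 290, where 18 mm posts (225 mm tall) on feet 140 x 50 x 12 mm carry it. The robot is on its -x side.
- rail_mid (a point): Middle of the rail, on its axis, 215 mm above the bench; y along the rail, z up.
- blower: Fixed flat blue blower 45 (x) x 160 (y) mm (foot 60 mm deep), 200 mm tall, on the robot's side of the rail; origin on the bench, 62.5 mm to the -x side of the rail's axis. Its face is 40 mm from that axis, so no carrier can be hooked on there, only slid in along the rail. The free part of the rail is on its -y side.
- mark (a point): Centre of the red band painted on the rail, level with the middle of the blower; on the rail's axis, y along the rail. The band is 60 mm long, the carrier's hook strap 36 mm.
- parked: Copper-coloured hanger with a brass plate 60 mm wide, already hanging on the rail near its +y end; hook and tab as the carrier's (same heights), strap 26 mm wide. Origin at the centre of its lower edge, 131 mm under the rail's axis. To be left alone.
- switch: Fixed grey box of the knife switch, 100 (x) x 75 (y) x 45 mm; origin at the centre of its underside. Red patch on its -x side (off), green on its +x side (on). The lever's hinge runs along the box's y axis at x = 0, z = 58 mm.
- lever (a joint): Lever angle, rad: 0 off (leaning 0.6 rad towards the box's -x, the red side), 1.2 on (leaning 0.6 rad to +x, the green side). It falls by its own weight to either stop from the middle (0.6).
- lever_tip (a point): Centre of the lever's red crossbar (24 mm dia, 70 mm long along y), 88 mm from the hinge. About 131 mm above the bench at either stop, 146 mm at the middle.
- cone: Loose steel cone, 104 mm dia at its foot, 105 mm high; origin at its foot. Leave alone.
- sleeve: Loose brass cylinder standing upright, 50 mm dia, 130 mm high; origin at its foot. Leave alone.
- brick: Loose firebrick slab 100 (x) x 200 (y) x 45 mm behind the rail; origin under its centre. Leave alone.
- slab: Loose grey slab 70 (x) x 120 (y) x 35 mm on the bench before the free part of the rail; origin under its centre. Leave alone.
- torch_stand: Fixed torch stand: round foot 116 mm dia, upright rod to 234 mm, with a torch tip reaching 56 mm to its +x at 200 mm; origin under the rod.
Things that resemble listed ones, but are neither listed nor needed, are in the scene too. What is shaped like the blower but purple is not meant.

How it is judged:
By the outcome, as a careful person would: the job done as asked, in the order asked, and still so for the second after the job is handed in, with the robot touching nothing.
It also fails if it takes over 61 s, if anything falls off the work surface, if the arm or the gripper's body presses on something with over 40 N, if the wrist force passes 120 N, or if a joint passes its speed limit or range.

## Working session

There is one attempt and no reset: what is moved stays moved. The work goes in short steps, Python scripts to look and compute and a shell command to move; the robot and the scene stay as the last step left them, time stands still between calls to the robot, and variables do not carry over. Pictures are saved under pics/ and viewed, at most 10 in all, crops included, and the job is handed in when it is done.

```bash
mkdir -p pics; cat > h.py <<'E'
import numpy as np, cv2, pickle
from rig import *
from scipy.spatial.transform import Rotation as R
def cam(n):
    s=sense(); c=capture(n); c['s']=s; pickle.dump(c,open(f'{n}.pkl','wb')); return c
def save(c,name,crop=None,k=1):
    im=c['image'][...,::-1]
    if crop: x0,y0,x1,y1=crop; im=im[y0:y1,x0:x1]
    cv2.imwrite(f'pics/{name}.png',cv2.resize(im,None,fx=k,fy=k,interpolation=cv2.INTER_CUBIC))
def ray(c,u,v):
    x=(u-c['cx'])/c['fx'];y=(v-c['cy'])/c['fy']
    if 'hand_eye' in c:
        r=np.hypot(x,y); d=np.array([0,0,1.]) if r<1e-9 else np.array([x/r*np.sin(r),y/r*np.sin(r),np.cos(r)])
        H=np.array(c['hand_eye']);q=c['s']['ee_rot'];Rt=R.from_quat([q[1],q[2],q[3],q[0]]).as_matrix()
        return Rt@H[:3,3]+np.array(c['s']['eef_pos']),Rt@H[:3,:3]@d
    M=cv2.Rodrigues(np.array(c['rvec'],float))[0];t=np.array(c['tvec'],float).ravel()
    return -M.T@t,M.T@np.array([x,y,1.])
def onz(c,u,v,z):
    o,d=ray(c,u,v); return o+d*(z-o[2])/d[2]
def tri(*l):
    A=np.zeros((3,3));b=np.zeros(3)
    for c,u,v in l:
        o,d=ray(c,u,v);d=d/np.linalg.norm(d);P=np.eye(3)-np.outer(d,d);A+=P;b+=P@o
    p=np.linalg.solve(A,b); return p,[np.linalg.norm(np.cross(p-ray(*a)[0],ray(*a)[1]/np.linalg.norm(ray(*a)[1]))) for a in l]
def ld(n): return pickle.load(open(f'{n}.pkl','rb'))
E
python3 - <<'E'
from h import *
for n in('scene','top'):
    c=cam(n); save(c,n+'1',k=1.25); print(n,ray(c,320,240),c['fx'])
print(sense())
E
```

```text
scene (array([ 938.72028226, -650.86070395,  963.80466369]), array([-0.42258314,  0.56493   , -0.70912725])) 489.9085948594936
top (array([ 225.26838026,  -20.93590022, 1353.37646498]), array([ 0.21973575,  0.00905795, -0.97558542])) 503.39470125035376
{'time_s': 0.1, 'joints': array([-1.38439287e+00,  3.13384040e-01,  1.49831561e+00, -1.02771303e-05,
        1.33101070e+00, -2.23370803e-01]), 'dq': array([-2.88869972e-04, -1.41093640e-03, -1.48997395e-03,  3.71030099e-05,
        8.07567748e-04,  4.96203810e-04]), 'tau': array([ 3.11490337e-03, -4.12899756e+01, -2.60140300e+01, -7.86721353e-05,
        3.07418239e-03, -5.57658581e-06]), 'eef_pos': array([ 209.1223629 , -481.32641124,  238.81454876]), 'ee_rot': array([-5.58846894e-04,  9.79083553e-01,  2.03457817e-01,  5.33900531e-06]), 'force': array([ 0.83234993, -0.30500739,  1.24713551]), 'wrist_torque': array([ 0.01117239, -0.01527697, -0.05062906]), 'grip_force': 0.0, 'grip_width': 1.001851287467487}
```

View pics/scene1.png

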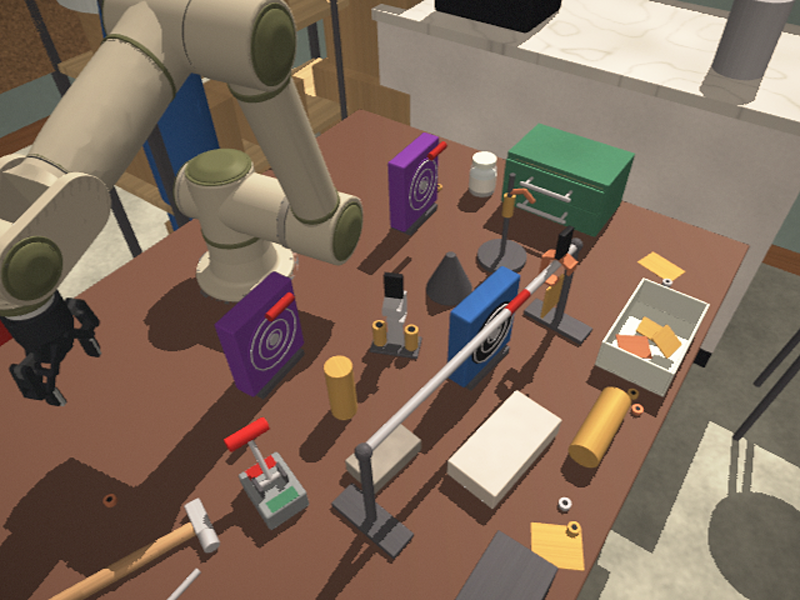

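View pics/top1.png

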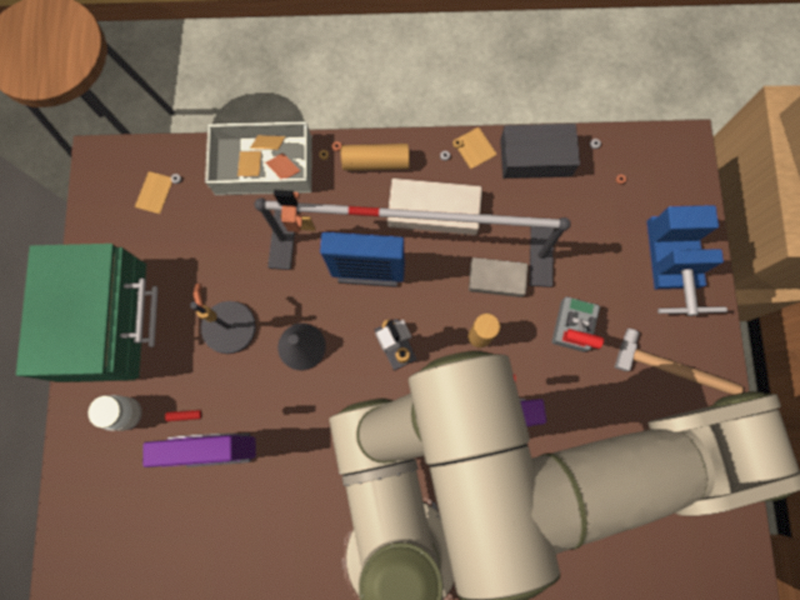

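The scene view (at 1.25×) shows the carrier with its black tab at (395,285), with two brass sleeves. The blue blower is at (485,325), the red band at (517,302), and the copper hanger at (560,262). The switch lever bar is at (247,433), the slab at (385,455), and the brass cylinder at (340,385). In the top view the carrier is at (395,340) and the rail runs (262,205)–(565,223).

Candidates for the blower are the blue one at (485,325) and the purple ones at (262,335) and (415,180). Blue is the one meant, since it stands at the rail. Only one object has two brass sleeves, at (395,320). I'll confirm both with an enlarged crop.

```bash
python3 - <<'E'
from h import *
s=ld('scene')['image'][...,::-1];t=ld('top')['image'][...,::-1]
def z(im,x0,y0,w,h,W,H): return cv2.resize(im[y0:y0+h,x0:x0+w],(W,H),interpolation=cv2.INTER_CUBIC)
a=z(s,285,205,64,96,400,600);b=z(t,280,240,80,60,400,300);d=z(t,430,225,80,60,400,300)
cv2.imwrite('pics/crop1.png',np.hstack([a,np.vstack([b,d])]))
# colour blobs
for n,im in(('scene',s),('top',t)):
    hsv=cv2.cvtColor(im,cv2.COLOR_BGR2HSV)
    for nm,m in(('red',((hsv[...,0]<5)|(hsv[...,0]>175))&(hsv[...,1]>190)&(hsv[...,2]>90)),('green',(abs(hsv[...,0].astype(int)-70)<15)&(hsv[...,1]>90)),('black',hsv[...,2]<30),('blue',(abs(hsv[...,0].astype(int)-108)<8)&(hsv[...,1]>120))):
        k,l,st,ce=cv2.connectedComponentsWithStats(m.astype(np.uint8))
        for i in range(1,k):
            if st[i,4]>25: print(n,nm,st[i],ce[i].round(1), [cv2.minAreaRect(np.argwhere(l==i)[:,::-1].astype(np.float32))] if nm=='red' else '')
E
```

```text
scene red [343 113  14  15  83] [349.5 120.2] [((349.3896179199219, 120.37584686279297), (4.899682998657227, 17.024324417114258), 48.36646270751953)]
scene red [405 232  19  18 140] [414.4 240.3] [((414.00006103515625, 240.00003051757812), (7.071067810058594, 21.21320343017578), 45.0)]
scene red [213 234  22  23 185] [223.6 244.9] [((223.25003051757812, 244.75003051757812), (7.0710673332214355, 26.16295051574707), 45.0)]
scene red [  0 258   9  18  86] [  2.7 267.5] [((4.0, 266.5), (17.0, 8.0), 90.0)]
scene red [179 334  36  27 420] [196.7 347. ] [((197.01036071777344, 347.1606140136719), (11.948938369750977, 36.85456085205078), 59.74356460571289)]
scene red [212 365   8  10  49] [215.7 369.2] [((215.8000030517578, 369.1000061035156), (8.049844741821289, 5.81377649307251), 63.43495178222656)]
scene red [197 372  13  11  82] [203.1 376.9] [((202.99996948242188, 376.9999694824219), (7.888935089111328, 10.632911682128906), 59.03623962402344)]
scene green [ 402   99  105   90 5082] [456.5 139.2] 
scene green [413 156   7   6  38] [415.7 158.5] 
scene green [213 389  26  21 213] [225.7 39
[... 593 characters left out ...]
] [384.  245.5] 
scene blue [359 262  50  47 395] [377.8 293.6] 
top red [452 264  30  14 214] [466.6 270.8] [((466.3068542480469, 270.8111572265625), (29.137861251831055, 8.477311134338379), 13.392498016357422)]
top red [134 329  26   7  93] [146.5 332. ] [((146.49847412109375, 331.9723205566406), (5.103241920471191, 25.294330596923828), 86.8201675415039)]
top green [  14  196  102  108 7178] [ 60.5 251.1] 
top green [458 241  15   9  66] [465.4 244.8] 
top black [221 156  16   8  95] [229.  159.5] 
top black [599 255  17  60 528] [606.7 284.9] 
top black [619 399  14  31 284] [625.6 413.6] 
top blue [ 518  165   60   66 2816] [545.3 195.3] 
top blue [ 257  186   66   39 1975] [290.5 203.4]
```

View pics/crop1.png

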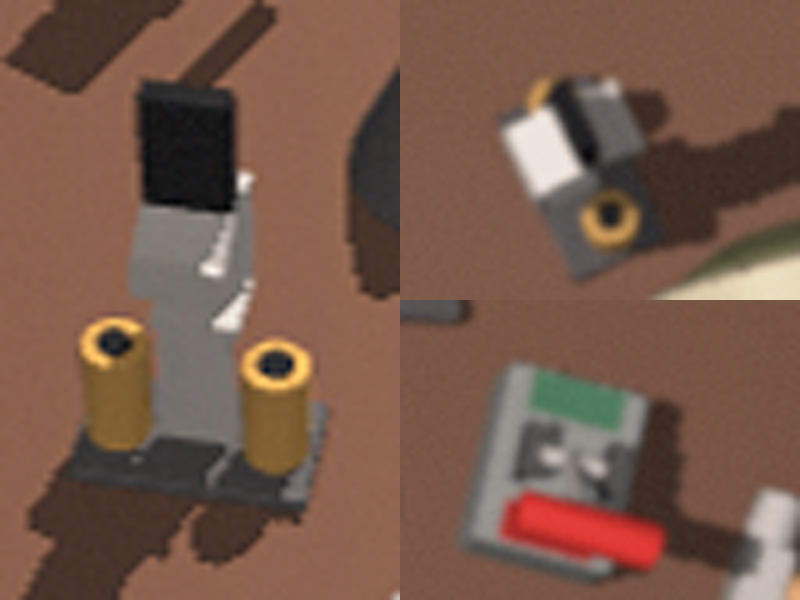

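The crop confirms the targets. The carrier has its black tab at crop (187,150) and two brass sleeves at (115,345) and (275,365). The switch lever bar is at (583,530), on the side away from the green patch at (577,398), so it is off. Next come the positions, including which way the mouth faces.

```bash
cat >> h.py <<'E'
def proj(c,p):
    return cv2.projectPoints(np.array([p],float),np.array(c['rvec'],float),np.array(c['tvec'],float),np.array([[c['fx'],0,c['cx']],[0,c['fy'],c['cy']],[0,0,1.]]),None)[0].ravel()
E
python3 - <<'E'
from h import *
np.set_printoptions(precision=1,suppress=True)
s,t=ld('scene'),ld('top')
S=lambda u,v:(s,285+u/6.25,205+v/6.25); T=lambda u,v:(t,280+u/5,240+v/5)
print('tab top', tri(S(190,88),T(572,125)))
a,b=onz(*S(142,88),200),onz(*S(235,94),200); print('tab ends',a,b)
print('top tab ends',onz(*T(557,82),200),onz(*T(592,165),200))
n=[]
for q in [((115,343),(543,95)),((276,363),(610,217))]:
    p,e=tri(S(*q[0]),T(*q[1]));print('sleeve',p,e,onz(*S(*q[0]),60),onz(*T(*q[1]),60))
c=(a+b)/2; yv=(b-a);yv[2]=0;yv/=np.linalg.norm(yv); xv=np.array([yv[1],-yv[0],0])
print('yv',yv,'xv towards cam',xv)
for nm,x,z in(('front lip bottom if +x to cam',29,117),('backplate bottom if -x to cam',31,72),('roof edge',30,140),('shelf',3,78)):
    for y in(-18,18):
        p=c+xv*x+yv*y;p[2]=z;q=proj(s,p);q2=proj(t,p);print(nm,y,(q-[285,205])*6.25,(q2-[280,240])*5)
print('mark',tri((s,414.4,240.3),(t,291,169)),onz(s,414.4,240.3,215),onz(t,291,169,215))
for q in((262,205),(565,223)): print('post',onz(t,q[0]/1.25,q[1]/1.25,225))
for q in((579,248),(364,450)): print('post s',onz(s,q[0]/1.25,q[1]/1.25,225))
print('lever',tri((s,196.7,347),(t,466.6,270.8)),'green',onz(t,465.4,244.8,45),onz(s,225.7,399,45))
for q in((179,350),(214,343)): print(q)
r=np.array([onz(t,466.3-14*np.cos(.234),270.8-14*np.sin(.234),131),onz(t,466.3+14*np.cos(.234),270.8+14*np.sin(.234),131)]);print('bar ends',r)
E
```

```text
tab top (array([ 454.3, -125.7,  302.5]), [np.float64(65.61167757819503), np.float64(65.61167757819507)])
tab ends [420.9  -3.3 200. ] [450.9  13.4 200. ]
top tab ends [ 441.2 -175.6  200. ] [ 401.7 -189.6  200. ]
sleeve [ 463.8 -141.6  204.4] [np.float64(39.51669353914587), np.float64(39.51669353914588)] [406.7 -11.4  60. ] [ 460.7 -186.7   60. ]
sleeve [ 457.2 -140.1  191.9] [np.float64(97.6313807800141), np.float64(97.63138078001397)] [466.   16.3  60. ] [ 395.7 -217.7   60. ]
yv [0.9 0.5 0. ] xv towards cam [ 0.5 -0.9  0. ]
front lip bottom if +x to cam -18 [138.2 300.1] [242.9 135.1]
front lip bottom if +x to cam 18 [232.3 306.7] [206.2  74. ]
backplate bottom if -x to cam -18 [142.1 382.9] [246.  147.8]
backplate bottom if -x to cam 18 [233.7 389.5] [210.6  88.6]
roof edge -18 [135.5 259.9] [244.7 126.2]
roof edge 18 [230.9 266.5] [207.3  64.1]
shelf -18 [150.9 320.1] [199.  173.4]
shelf 18 [241.4 326.5] [163.5 113.7]
mark (array([659.3,  56.1, 216.4]), [np.float64(2.4850916116507857), np.float64(2.4850916116509114)]) [660.3  59.7 215. ] [657.7  54.6 215. ]
post [672.1 247.5 225. ]
post [ 619.4 -325.3  225. ]
post s [692.2 234.8 225. ]
post s [ 626.9 -326.6  225. ]
lever (array([ 413.4, -367.9,  128.2]), [np.float64(0.11278847441540459), np.float64(0.11278847441544199)]) green [ 496.  -394.3   45. ] [ 497.5 -393.4   45. ]
(179, 350)
(214, 343)
bar ends [[ 422.  -333.6  131. ]
 [ 404.1 -398.9  131. ]]
```

```bash
python3 - <<'E'
from h import *
np.set_printoptions(precision=1,suppress=True)
s,t=ld('scene'),ld('top')
S=lambda u,v:(s,285+u/6.25,205+v/6.25); T=lambda u,v:(t,280+(u-400)/5,240+v/5)
print('tab top', tri(S(188,88),T(563,110)),'z200',onz(*S(188,88),200),onz(*T(563,110),200))
for q in [((115,343),(543,95)),((276,363),(610,217))]:
    p,e=tri(S(*q[0]),T(*q[1]));print('sleeve',p,e,onz(*S(*q[0]),60),onz(*T(*q[1]),60))
for p in((436,5,200),):print((proj(s,p)-[285,205])*6.25,(proj(t,p)-[280,240])*5+[400,0])
print('cyl',onz(t,487/1.25,322/1.25,130),onz(s,338/1.25,366/1.25,130))
print('slab',onz(t,500/1.25,274/1.25,35)); print('cone tip',onz(t,302/1.25,342/1.25,105),onz(s,450/1.25,255/1.25,105))
print('blower top corners',[onz(t,u/1.25,v/1.25,200) for u,v in((322,235),(403,237))],[onz(s,u/1.25,v/1.25,200) for u,v in((520,271),(452,308))])
print('parked tab',onz(t,229,159.5,284))
print('torch',onz(t,200/1.25,295/1.25,200), 'jts',sense()['joints'])
E
```

```text
tab top (array([433.4,   8.3, 197.8]), [np.float64(0.10931557736869245), np.float64(0.10931557736873826)]) z200 [434.8   6.3 200. ] [433.1   8.3 200. ]
sleeve [440.1  -2.8  86.1] [np.float64(31.948419170271553), np.float64(31.94841917027139)] [406.7 -11.4  60. ] [466.6  22.1  60. ]
sleeve [429.9  11.   33.9] [np.float64(32.975956454677686), np.float64(32.97595645467767)] [466.   16.3  60. ] [401.5 -11.2  60. ]
[188.6  91.1] [569.9 103.7]
cyl [ 451.4 -180.3  130. ] [ 447.2 -179.3  130. ]
slab [ 573.8 -226.6   35. ]
cone tip [425.7 189.3 105. ] [436.1 203.3 105. ]
blower top corners [array([617.4, 136.6, 200. ]), array([608.9, -19.1, 200. ])] [array([621.7, 143.6, 200. ]), array([569.3,  -7.2, 200. ])]
parked tab [658.3 189.8 284. ]
torch [505.4 366.4 200. ] jts [-1.4  0.3  1.5 -0.   1.3 -0.2]
```

```bash
python3 -m handwheel '[[[0,0,40,0,0,0,1],[15,30,20,0,0,0,1],[20,45,0,0,0,0,1],[20,45,0,0,0,0,1],[20,45,0,0,0,0,1],[20,45,0,0,0,0,1],[20,45,0,0,0,0,1],[20,45,0,0,0,0.5,1]]]' 60; python3 -m handwheel '[[[20,45,0,0,0,0.5,1],[20,45,0,0,0,0.5,1],[20,40,0,0,0,0.5,1],[15,30,0,0,0,0.5,1],[10,15,0,0,0,0.5,1],[0,0,0,0,0,0.5,1]]]'
python3 - <<'E'
from h import *
c=cam('wrist');save(c,'w1',k=1.25);print(c['s']['eef_pos'],c['s']['ee_rot'],c['hand_eye'],c['fx'])
cam('top');cam('scene')
E
```

```text
time_s: 1.1
eef_pos: [344.4, -180.0, 299.2]
ee_rot: [-0.0, 0.978, 0.208, -0.0]
force: [0.9, -1.2, -0.8]
grip_width: 0.995
grip_force: 0.0
time_s: 1.85
eef_pos: [429.2, -5.8, 298.9]
ee_rot: [-0.0, 0.972, 0.234, -0.0]
force: [-0.7, -0.5, -0.7]
grip_width: 0.998
grip_force: 0.0
[429.21949532  -5.84551729 298.93132299] [-2.15780902e-04  9.72139999e-01  2.34400543e-01 -4.00435076e-04] [[-1.59312879e-03 -9.52326188e-01 -3.05077520e-01  7.84117818e+01]
 [ 9.99998663e-01 -1.62937125e-03 -1.35813855e-04  1.51337360e-01]
 [-3.67745449e-04 -3.05077329e-01  9.52327511e-01 -1.34819196e+02]
 [ 0.00000000e+00  0.00000000e+00  0.00000000e+00  1.00000000e+00]] 371.64829954431775
```

View pics/w1.png

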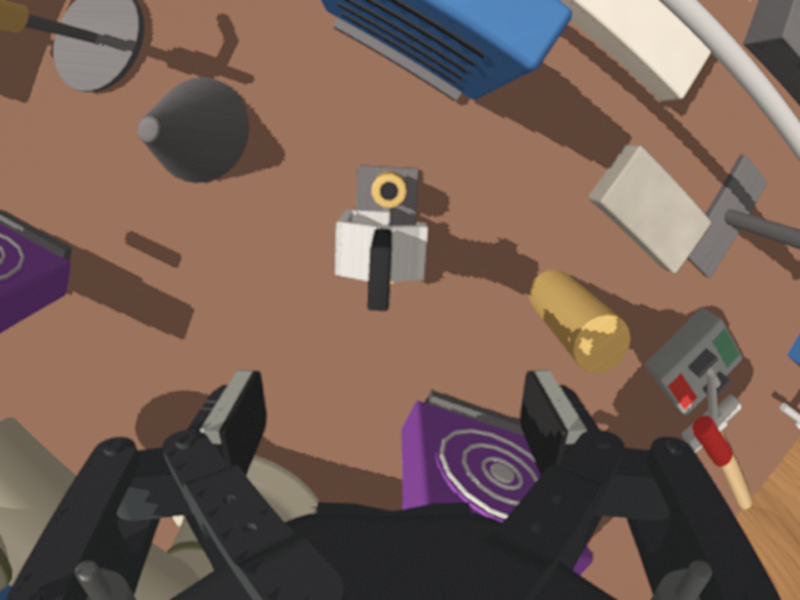

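The wrist view shows the black tab at (380,235–308), the white roof around it, and a sleeve at (388,190). The brass cylinder is at (590,330) and the slab at (655,205). I'll pin the tab's top from this view together with the fixed cameras.

```bash
python3 - <<'E'
from h import *
np.set_printoptions(precision=1,suppress=True)
w,s,t=ld('wrist'),ld('scene'),ld('top')
im=w['image'];g=im.max(2);m=((g<62)).astype(np.uint8);m[:175]=0;m[255:]=0;m[:,:285]=0;m[:,325:]=0
k,l,st,ce=cv2.connectedComponentsWithStats(m);i=1+st[1:,4].argmax();pts=np.argwhere(l==i)[:,::-1].astype(np.float32);print(st[i],cv2.minAreaRect(pts))
for v in range(184,250,4): print(v,g[v,288:320])
for u,v in((302.5,246),(305,199)): print(onz(w,u,v,200))
gt=ld('scene')
E
```

```text
[295 184  18  64 930] ((303.8268737792969, 215.27044677734375), (15.15792465209961, 63.313961029052734), 3.5763344764709473)
184 [234 233 232 235 236 236 233 232 233 230 211 164  95  46  39  39  33  32
  34  37  34  37  42  58  99 146 175 179 166 158 161 174]
188 [234 233 233 235 236 235 233 233 228 205 154  84  35  31  32  32  31  32
  34  31  31  30  29  29  48  90 122 139 140 140 138 139]
192 [233 232 233 235 235 234 233 228 209 165  96  39  29  36  36  32  33  33
  35  33  35  30  31  30  49  90 122 138 140 139 140 139]
196 [233 232 234 235 235 234 231 218 176 105  45  36  37  37  32  35  36  36
  34  34  34  32  33  30  49  88 123 138 140 140 140 139]
200 [233 232 233 235 235 234 224 183 112  62  54  56  57  56  56  55  54  54
  54  54  53  54  52  46  58  94 125 137 141 140 139 139]
204 [232 232 233 235 235 234 223 177  98  55  53  57  58  57  56  54  56  54
  56  53  55  53  51  44  63 107 135 141 141 139 139 140]
208 [232 232 233 234 234 234 223 176  95  54  57  56  58  57  55  55  54  56
  53  56  55  54  50  45  70 111 136 140 139 139 138 140]
212 [231 232 234 235 234 226 2
[... 659 characters left out ...]
56 157 156 142 104  66  55  55  56  55  55  53  54  54  53  53
  52  53  50  45  48  83 130 152 156 157 156 156 157 156]
236 [156 156 156 156 156 140  96  56  53  55  55  55  54  55  53  54  52  51
  52  53  49  44  57  98 135 153 157 157 156 156 156 156]
240 [156 156 157 156 155 140  95  58  53  54  54  54  53  54  55  52  52  52
  51  51  49  43  69 114 143 155 158 156 155 156 155 156]
244 [156 156 157 156 147 123  82  54  55  55  55  52  54  51  54  50  52  51
  51  49  48  42  72 116 145 155 157 156 156 156 156 156]
248 [156 156 156 156 157 152 141 127 118 117 116 115 115 115 111 103  96  95
  96  97 100 114 133 148 157 157 156 156 155 156 156 157]
[419.3  -2.1 200. ]
[448.8  10.8 200. ]
```

```bash
python3 - <<'E'
from h import *
np.set_printoptions(precision=1,suppress=True)
w,s,t=ld('wrist'),ld('scene'),ld('top')
a,b=onz(w,301.3,246.7,200),onz(w,304,199,200);print(a,b,(a+b)/2,np.linalg.norm(b-a),np.degrees(np.arctan2(*(b-a)[[1,0]]))-90)
S=lambda u,v:(s,285+u/6.25,205+v/6.25); T=lambda u,v:(t,280+(u-400)/5,240+v/5)
print(tri((w,302.6,222.8),S(188,88)),tri((w,302.6,222.8),S(188,88),T(563,110)))
E
```

```text
[418.4  -1.6 200. ] [448.5  11.4 200. ] [433.5   4.9 200. ] 32.781508656208146 -66.60968045778341
(array([434.7,   5.4, 200.9]), [np.float64(0.6764278659811349), np.float64(0.6764278659810996)]) (array([433.7,   6.8, 199.3]), [np.float64(1.7913935432716301), np.float64(0.6141447054353025), np.float64(1.6180243888423789)])
```

```bash
python3 -m handwheel '[[[5,11.5,0,0,0,-1.5,1],[0,0,-40,0,0,0,1],[0,0,-40,0,0,0,1],[0,0,-30,0,0,0,1],[0,0,-21,0,0,0,1],[0,0,0,0,0,0,1],[0,0,0,0,0,0,-1],[0,0,0,0,0,0,-1]]]' 60; python3 -m handwheel '[[[0,0,0,0,0,0,-1],[0,0,0,0,0,0,-1],[0,0,0,0,0,0,-1]]]'
```

```text
time_s: 3.0
eef_pos: [434.5, 4.7, 169.2]
ee_rot: [0.0, 0.975, 0.22, 0.001]
force: [1.1, -0.2, -0.4]
grip_width: 0.603
grip_force: 0.0
time_s: 3.38
eef_pos: [434.3, 4.8, 168.7]
ee_rot: [0.0, 0.975, 0.221, 0.0]
force: [0.0, -1.7, 4.3]
grip_width: 0.133
grip_force: 60.3
```

```bash
python3 -m handwheel '[[[0,0,20,0,0,0,-1],[0,0,45,0,0,0,-1],[0,0,50,0,0,0,-1],[0,0,45,0,0,0,-1],[0,0,15,0,0,0,-1],[10,-10,0,0,0,8,-1],[22,-28,0,0,0,8,-1],[22,-28,0,0,0,8,-1]]]'; python3 -m handwheel '[[[22,-28,0,0,0,8,-1],[22,-28,0,0,0,8,-1],[22,-28,0,0,0,8,-1],[10,-20,0,0,0,6,-1],[0,0,0,0,0,5.3,-1],[0,0,0,0,0,0,-1],[0,0,0,0,0,0,-1]]]'
python3 - <<'E'
from h import *
w=cam('wrist');t=cam('top');s=cam('scene');print(sense()['time_s'])
save(w,'w2',k=1.25)
a=t['image'][130:220,190:470,::-1];b=s['image'][130:430,240:500,::-1]
cv2.imwrite('pics/ts2.png',np.hstack([cv2.resize(a,(460,148*1)),]) if 0 else cv2.resize(a,(784,252),interpolation=cv2.INTER_CUBIC))
cv2.imwrite('pics/s2.png',cv2.resize(b,(520,600),interpolation=cv2.INTER_CUBIC))
E
```

```text
time_s: 4.38
eef_pos: [488.4, -61.6, 342.3]
ee_rot: [-0.001, 0.907, 0.421, -0.001]
force: [0.1, -1.0, -5.7]
grip_width: 0.13
grip_force: 59.5
time_s: 5.25
eef_pos: [564.0, -164.7, 342.8]
ee_rot: [-0.001, 0.739, 0.674, -0.0]
force: [-0.0, 0.5, -6.1]
grip_width: 0.136
grip_force: 59.3
5.4
```

View pics/s2.png

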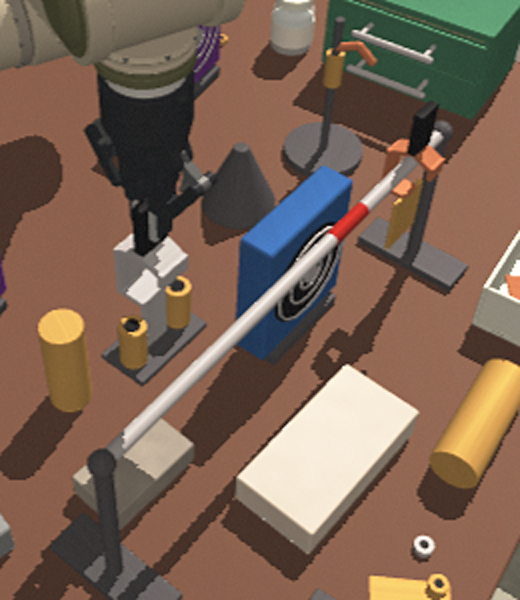

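View pics/ts2.png

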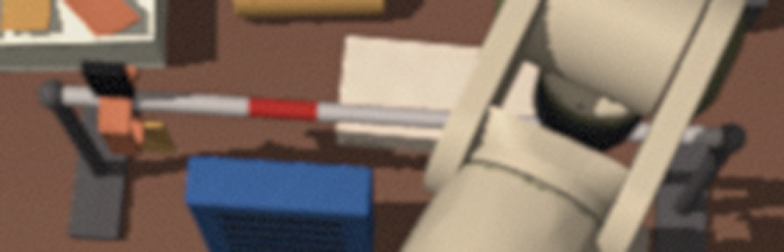

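The scene view shows the carrier held upright at (155,290), with its open mouth facing the rail. The rail runs from (125,440) to (440,140), with the red band at (350,222). The top crop shows the band at (283,110) and post knobs at (53,94) and (735,137). Next I fit the rail line.

```bash
python3 - <<'E'
from h import *
np.set_printoptions(precision=2,suppress=True)
w,t,s=ld('wrist'),ld('top'),ld('scene')
def red(c,x0,y0,x1,y1):
    h=cv2.cvtColor(c['image'],cv2.COLOR_RGB2HSV).astype(int);m=((h[...,0]<6)|(h[...,0]>174))&(h[...,1]>150)&(h[...,2]>80)
    k=np.zeros_like(m);k[y0:y1,x0:x1]=1;p=np.argwhere(m&k)[:,::-1].astype(np.float32);return p.mean(0),cv2.minAreaRect(p),len(p)
rt=red(t,270,155,310,185);rs=red(s,395,225,430,260);print(rt,rs)
mk=tri((t,*rt[0]),(s,*rs[0]));print('mark',mk)
A=[onz(t,190+u/2.8,130+v/2.8,225) for u,v in((53,94),(735,137))]
B=[onz(s,240+u/2,130+v/2,225) for u,v in((444,131),(102,459))]
print(A,B)
# scene rail centre perpendicular profile at points
def cen(c,p,q,fs,hw=9):
    p,q=np.array(p,float),np.array(q,float);d=(q-p)/np.linalg.norm(q-p);n=np.array([-d[1],d[0]]);g=c['image'].astype(float);r=g.min(2)
    o=[]
    for f in fs:
        x=p+(q-p)*f;k=np.arange(-hw,hw+.1,.25);v=cv2.remap(r.astype(np.float32),*(np.array([x+n*j for j in k]).T.astype(np.float32)[:,None]),cv2.INTER_LINEAR).ravel()
        b=np.percentile(v,30);wt=(v-b)>0.5*(v.max()-b);o.append((x+n*k[wt].mean(),wt.sum()*.25))
    return o
sc=cen(s,(302.5,350),(403,254),np.linspace(.08,.95,10))
print([(a.round(1),b) for a,b in sc])
P=np.array([onz(s,*a,215) for a,b in sc]);print(P)
print(np.polyfit(P[:,1],P[:,0],1))
tc=cen(t,(190+130/2.8,130+100/2.8),(190+240/2.8,130+106/2.8),np.linspace(.05,.95,6),5);Q=np.array([onz(t,*a,215) for a,b in tc]);print(Q)
E
```

```text
(array([290.58, 168.48], dtype=float32), ((290.5, 168.5), (7.0, 23.0), 90.0), 160) (array([414.32, 240.47], dtype=float32), ((414.00006103515625, 240.50003051757812), (7.77817440032959, 21.920310974121094), 45.0), 167)
mark (array([659.9 ,  56.53, 216.28]), [np.float64(1.5610047593541372), np.float64(1.5610047593539687)])
[array([673.27, 249.09, 225.  ]), array([ 618.07, -326.4 ,  225.  ])] [array([685.56, 242.85, 225.  ]), array([ 626.04, -326.05,  225.  ])]
[(array([309.3, 341.1]), np.float64(5.75)), (array([319.3, 332. ]), np.float64(6.5)), (array([328.9, 322.7]), np.float64(6.75)), (array([338.5, 313.2]), np.float64(6.75)), (array([348.2, 303.9]), np.float64(6.25)), (array([357.9, 294.7]), np.float64(6.75)), (array([367.5, 285.3]), np.float64(7.0)), (array([377.2, 275.9]), np.float64(6.75)), (array([386.8, 266.5]), np.float64(6.0)), (array([396.1, 256.8]), np.float64(6.0))]
[[ 625.65 -273.11  215.  ]
 [ 629.15 -247.27  215.  ]
 [ 631.76 -220.35  215.  ]
 [ 634.2  -192.48  215.  ]
 [ 637.23 -163.87  215.  ]
 [ 640.36 -134.32  215.  ]
 [ 643.33 -103.69  215.  ]
 [ 646.41  -72.01  215.  ]
 [ 649.59  -39.23  215.  ]
 [ 651.88   -4.84  215.  ]]
[  0.1  653.21]
[[668.5  180.7  215.  ]
 [667.03 163.73 215.  ]
 [666.82 146.71 215.  ]
 [666.61 129.7  215.  ]
 [665.14 112.75 215.  ]
 [663.35  95.83 215.  ]]
```

View pics/w2.png

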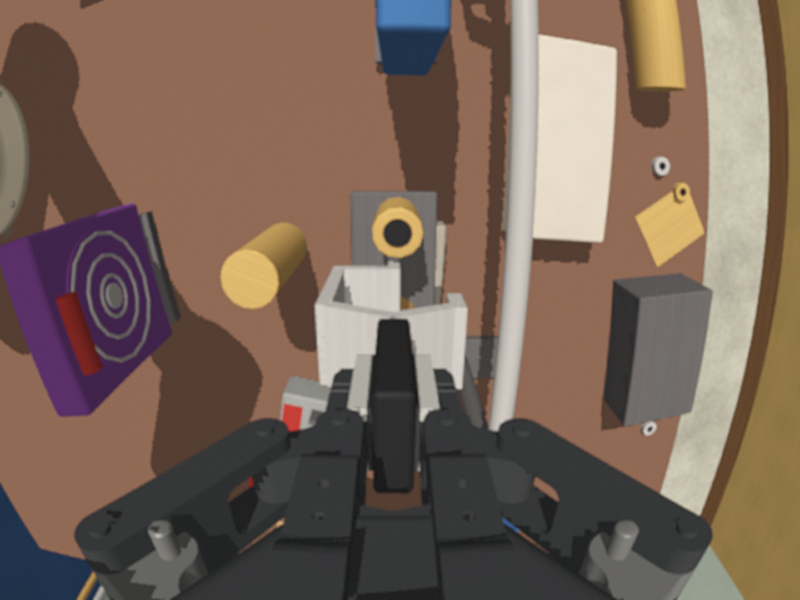

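The wrist view shows the carrier upright in the pads, the rail to its right at (515,300), and the path free. The rail fits x = 653.3 + 0.1·y with its axis at z ≈ 216. Next I lower to mouth height and enter.

```bash
python3 -m handwheel '[[[0,0,-25,0,0,-0.4,-1],[0,0,-25,0,0,0,-1],[0,0,-6,0,0,0,-1],[12,-1.2,0,0,0,0,-1],[20,-2,0,0,0,0,-1],[20,-2,0,0,0,0,-1],[15,-1.5,0,0,0,0,-1],[5.3,-0.5,0,0,0,0,-1]]]';python3 -m handwheel '[[[0,0,0,0,0,0,-1],[0,0,0,0,0,0,-1]]]'
python3 - <<'E'
from h import *
np.set_printoptions(precision=1,suppress=True)
w=cam('wrist');s=cam('scene');b=s['image'][220:370,280:440,::-1]
cv2.imwrite('pics/s3.png',cv2.resize(b,(640,600),interpolation=cv2.INTER_CUBIC))
E
```

```text
time_s: 6.4
eef_pos: [637.1, -172.2, 287.7]
ee_rot: [0.0, 0.741, 0.672, 0.0]
force: [0.4, -0.7, -6.0]
grip_width: 0.133
grip_force: 59.3
time_s: 6.65
eef_pos: [636.1, -172.2, 287.7]
ee_rot: [0.0, 0.741, 0.672, 0.0]
force: [-0.7, -0.5, -6.4]
grip_width: 0.129
grip_force: 59.3
```

View pics/s3.png

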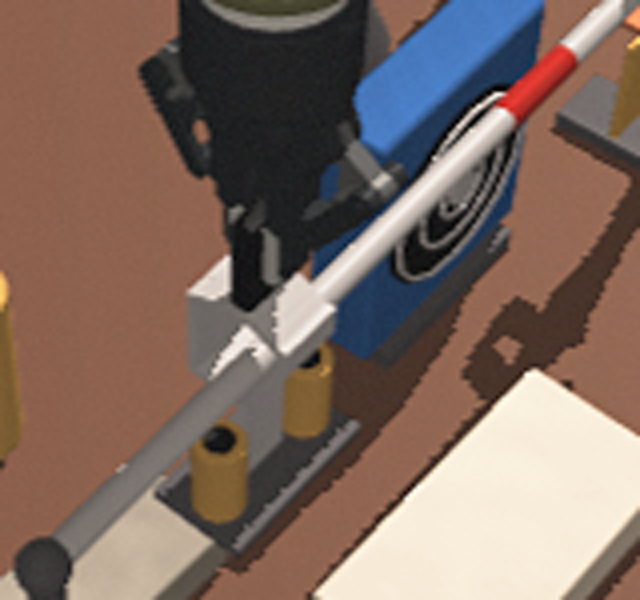

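The picture shows the rail inside the mouth, entering the hook at (250,360), with the lip on the far side at (300,345). The force reading shows no contact. Next I lower until it seats.

```bash
python3 -m handwheel '[[[0,0,-15,0,0,0,-1],[0,0,-13,0,0,0,-1],[0,0,-2,0,0,0,-1],[0,0,0,0,0,0,-1]]]';python3 -m handwheel '[[[0,0,-2,0,0,0,-1],[0,0,0,0,0,0,-1]]]';python3 -m handwheel '[[[0,0,-1.5,0,0,0,-1],[0,0,0,0,0,0,-1]]]'
```

```text
time_s: 7.25
eef_pos: [636.5, -172.3, 257.3]
ee_rot: [-0.0, 0.741, 0.672, -0.0]
force: [0.0, 0.5, -5.2]
grip_width: 0.136
grip_force: 59.3
time_s: 7.5
eef_pos: [636.5, -172.2, 255.4]
ee_rot: [0.0, 0.741, 0.672, 0.0]
force: [0.0, -0.0, -5.5]
grip_width: 0.134
grip_force: 59.3
time_s: 7.75
eef_pos: [636.4, -172.2, 253.7]
ee_rot: [-0.0, 0.741, 0.672, -0.0]
force: [0.2, 0.1, -6.3]
grip_width: 0.133
grip_force: 59.3
```

```bash
python3 -m handwheel '[[[0,0,-1,0,0,0,-1],[0,0,0,0,0,0,-1]]]';python3 -m handwheel '[[[0,0,-1,0,0,0,-1],[0,0,0,0,0,0,-1]]]'
```

```text
time_s: 8.0
eef_pos: [636.6, -172.3, 253.4]
ee_rot: [0.0, 0.741, 0.672, 0.0]
force: [-0.8, 0.3, -2.5]
grip_width: 0.129
grip_force: 60.0
time_s: 8.25
eef_pos: [636.7, -172.3, 253.2]
ee_rot: [0.001, 0.741, 0.672, 0.0]
force: [-2.0, 1.6, 6.0]
grip_width: 0.131
grip_force: 61.0
```

```bash
python3 -m handwheel '[[[0,0,3.5,0,0,0,-1],[1.2,12,0,0,0,0,-1],[2.5,25,0,0,0,0,-1],[2.5,25,0,0,0,0,-1],[2.5,25,0,0,0,0,-1],[2.5,25,0,0,0,0,-1]]]';python3 -m handwheel '[[[2.5,25,0,0,0,0,-1],[2.5,25,0,0,0,0,-1],[2.5,25,0,0,0,0,-1],[2.5,25,0,0,0,0,-1],[1.6,16.5,0,0,0,0,-1],[0,0,0,0,0,0,-1],[0,0,0,0,0,0,-1]]]'
python3 - <<'E'
from h import *
s=cam('scene');t=cam('top');w=cam('wrist')
a=cv2.resize(s['image'][190:310,350:490,::-1],(700,600),interpolation=cv2.INTER_CUBIC)
cv2.imwrite('pics/s4.png',a)
E
```

```text
time_s: 9.0
eef_pos: [647.6, -57.4, 254.9]
ee_rot: [-0.001, 0.74, 0.672, -0.0]
force: [0.3, -1.0, -6.4]
grip_width: 0.137
grip_force: 59.3
time_s: 9.88
eef_pos: [659.2, 55.7, 255.2]
ee_rot: [0.0, 0.741, 0.671, -0.0]
force: [1.1, -0.9, -5.5]
grip_width: 0.132
grip_force: 59.3
```

View pics/s4.png

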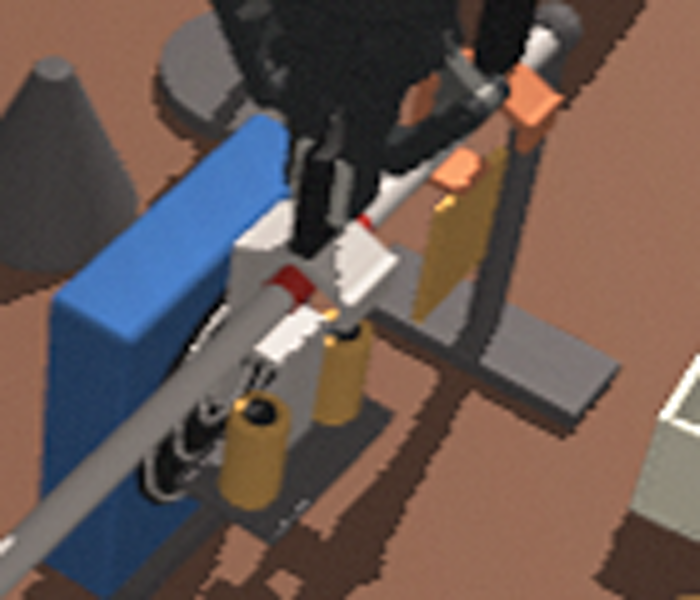

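The strap sits over the band. Red shows on both sides of it, near at (290,285) and far at (362,222). Next I lower, release and back off upward.

```bash
python3 -m handwheel '[[[0,0,-1.5,0,0,0,-1],[0,0,-1,0,0,0,-1],[0,0,0,0,0,0,-1]]]' ; python3 -m handwheel '[[[0,0,0,0,0,0,-0.5],[0,0,0,0,0,0,-0.3],[0,0,0,0,0,0,0],[0,0,0,0,0,0,0.2],[0,0,0,0,0,0,0.2],[0,0,10,0,0,0,0.2],[0,0,35,0,0,0,0.2],[0,0,45,0,0,0,0.2]]]'
python3 - <<'E'
from h import *
s=cam('scene')
w=cam('wrist');
a=cv2.resize(s['image'][190:310,350:490,::-1],(467,400),interpolation=cv2.INTER_CUBIC)
b=cv2.resize(w['image'][...,::-1],(800-467,250));b=np.vstack([b,np.zeros((150,333,3),np.uint8)])
cv2.imwrite('pics/s5.png',np.hstack([a,b]))
E
```

```text
time_s: 10.4
eef_pos: [659.3, 56.0, 253.0]
ee_rot: [0.0, 0.741, 0.672, 0.0]
force: [0.5, -2.0, -4.8]
grip_width: 0.136
grip_force: 59.5
time_s: 11.4
eef_pos: [658.9, 56.3, 344.0]
ee_rot: [-0.0, 0.741, 0.672, -0.0]
force: [-0.6, 0.1, -0.5]
grip_width: 0.596
grip_force: 0.0
```

View pics/s5.png

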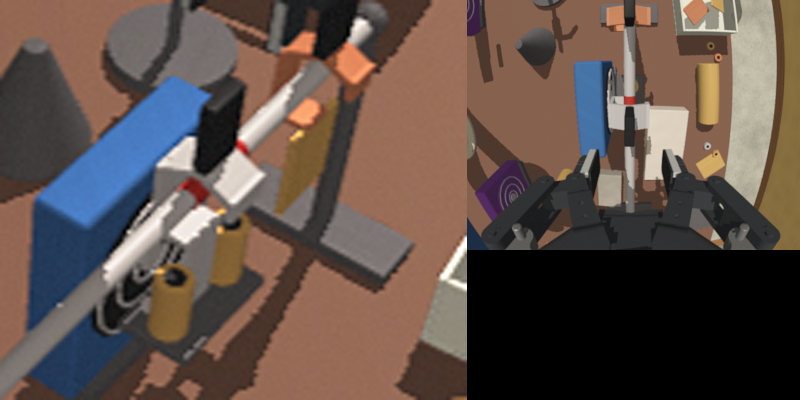

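The carrier hangs upright on the band, with red on both sides at (197,190) and (241,148), and the copper hanger is untouched. In the wrist inset the strap also lies on the band at (629,100). Before the switch I check the purple box near the lever for clearance.

```bash
python3 -m handwheel '[[[-31,-41,0,0,0,-1.6,0.2],[-31,-41,0,0,0,-1.6,-1],[-31,-41,0,0,0,-1.6,-1],[-31,-41,0,0,0,-1.6,-1],[-31,-41,0,0,0,-1.6,-1],[-31,-41,0,0,0,-1.6,-1]]]' 
python3 - <<'E'
from h import *
np.set_printoptions(precision=1,suppress=True)
w,t,s=cam('wrist'),ld('top'),cam('scene')
for n,c in(('w',w),('s',s)):
    h=cv2.cvtColor(c['image'],cv2.COLOR_RGB2HSV).astype(int)
    for nm,m in(('pur',(abs(h[...,0]-139)<8)&(h[...,1]>90)),('red',((h[...,0]<6)|(h[...,0]>174))&(h[...,1]>150)&(h[...,2]>80))):
        k,l,st,ce=cv2.connectedComponentsWithStats(m.astype(np.uint8))
        for i in range(1,k):
            if st[i,4]>60:
                p=np.argwhere(l==i)[:,::-1].astype(np.float32);print(n,nm,st[i],ce[i])
                if nm=='pur':
                    q=cv2.approxPolyDP(cv2.convexHull(p),4,True)[:,0];print([(x,onz(c,*x,200)[:2],onz(c,*x,12)[:2]) for x in q])
                else: print('  z131',onz(c,*ce[i],131),[onz(c,*x,131)[:2] for x in cv2.boxPoints(cv2.minAreaRect(p))])
E
```

```text
time_s: 12.25
eef_pos: [472.0, -190.8, 343.1]
ee_rot: [0.0, 0.795, 0.607, 0.0]
force: [0.5, -0.3, 0.1]
grip_width: -0.0
grip_force: 0.0
w pur [   54   161   150   182 10810] [119.8 251.3]
[(array([154., 336.], dtype=float32), array([ 293.3, -262.8]), array([ 158.2, -362.5])), (array([123., 339.], dtype=float32), array([ 255.6, -260.1]), array([  95.1, -358. ])), (array([ 87., 277.], dtype=float32), array([ 249.2, -188.6]), array([  84.4, -238.2])), (array([ 54., 203.], dtype=float32), array([ 245.7, -112. ]), array([  78.4, -109.7])), (array([ 81., 185.], dtype=float32), array([ 284.3, -107. ]), array([ 143.2, -101.3])), (array([158., 161.], dtype=float32), array([ 365.2, -112.4]), array([ 278.9, -110.3])), (array([203., 264.], dtype=float32), array([ 372. , -204.9]), array([ 290.2, -265.4]))]
w pur [ 127  184   58  101 1082] [156.7 224.8]
[(array([173., 284.], dtype=float32), array([ 337.5, -215.8]), array([ 232.4, -283.7])), (array([129., 223.], dtype=float32), array([ 319.3, -152.9]), array([ 201.8, -178.3])), (array([129., 197.], dtype=float32), array([ 328.4, -132. ]), array([ 2
[... 4369 characters left out ...]
.3, 450.9])]
s red [  0 220  27  57 782] [  8.7 251.7]
  z131 [-141.8 -435.7  131. ] [array([ -86.5, -489.4]), array([-264.4, -386.4]), array([-209.8, -349. ]), array([ -37.8, -455.9])]
s red [212 234  24  23 209] [223.3 245. ]
  z131 [ 262.4 -131.4  131. ] [array([ 254.4, -164.6]), array([247.3, -90.1]), array([271.3, -96.6]), array([ 277.5, -170.1])]
s red [179 334  37  28 462] [196.7 347.1]
  z131 [ 415.2 -369.1  131. ] [array([ 390.9, -397.8]), array([ 411.4, -327.4]), array([ 439.8, -338.5]), array([ 418.8, -407.2])]
s red [196 370  14  13 104] [203.  376.7]
  z131 [ 472.2 -408.6  131. ] [array([ 460.7, -416.7]), array([ 465.3, -395.5]), array([ 484.7, -401.1]), array([ 479.9, -421.9])]
```

```bash
python3 -m handwheel '[[[-29,-40.5,0,0,0,0,-1],[-29,-40.5,0,0,0,0,-1],[-29,-40.5,0,0,0,0,-1],[-29.5,-40,0,0,0,0,-1],[0,0,-50,0,0,0,-1],[0,0,-50,0,0,0,-1],[0,0,-50,0,0,0,-1],[0,0,-40,0,0,0,-1]]]'; python3 -m handwheel '[[[0,0,-22,0,0,0,-1],[0,0,0,0,0,0,-1],[14.4,-4.2,0,0,0,0,-1],[10,-2.8,0,0,0,0,-1],[8,-2.3,0,0,0,0,-1],[8,-2.3,0,0,0,0,-1]]]'
```

```text
time_s: 13.35
eef_pos: [357.0, -350.6, 151.2]
ee_rot: [-0.0, 0.794, 0.607, 0.0]
force: [-0.0, 0.1, 0.4]
grip_width: -0.0
grip_force: 0.0
time_s: 14.1
eef_pos: [395.7, -362.6, 132.7]
ee_rot: [-0.002, 0.794, 0.608, -0.002]
force: [-33.1, 14.7, 45.4]
grip_width: 0.002
grip_force: 24.5
```

```bash
python3 - <<'E'
from h import *
s=cam('scene');w=cam('wrist');print(w['s']['force'])
a=cv2.resize(s['image'][300:440,140:280,::-1],(400,400),interpolation=cv2.INTER_CUBIC)
b=cv2.resize(w['image'][150:470,160:480,::-1],(400,400))
cv2.imwrite('pics/s6.png',np.hstack([a,b]))
E
```

```text
[-20.59148018  11.10852543  29.79600569]
```

View pics/s6.png

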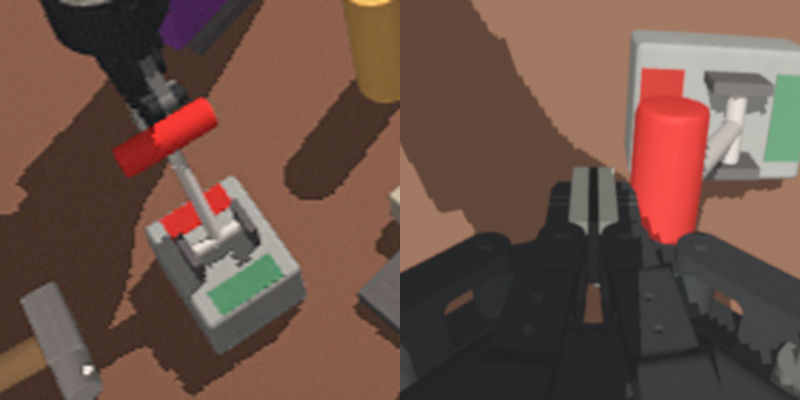

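The pictures show the lever still on red. The bar at (165,135) is wedged under the splayed finger linkage, seen at (690,240) in the wrist half. I'll back off and turn the gripper 90° so the narrow pad sides push.

```bash
python3 -m handwheel '[[[-8,2.3,0,0,0,0,-1],[-12,3.4,0,0,0,0,-1],[-20,5.6,0,0,0,0,-1],[0,0,0,0,0,0,-1]]]'; python3 - <<'E'
from h import *
print(sense()['joints'].round(2),sense()['force'])
E
```

```text
time_s: 14.7
eef_pos: [356.3, -351.3, 130.8]
ee_rot: [-0.0, 0.795, 0.607, 0.0]
force: [0.6, -0.3, 0.6]
grip_width: -0.001
grip_force: 0.0
[-1.01  0.38  1.71  0.    1.05 -0.75] [ 0.59370116 -0.28267637  0.63287511]
```

```bash
python3 -m handwheel '[[[0,0,0,0,0,-10,-1],[0,0,0,0,0,-10,-1],[0,0,0,0,0,-10,-1],[0,0,0,0,0,-10,-1],[0,0,0,0,0,-10,-1],[0,0,0,0,0,-10,-1],[0,0,0,0,0,-10,-1],[0,0,0,0,0,-10,-1]]]'; python3 -m handwheel '[[[0,0,0,0,0,-10,-1],[0,0,0,0,0,0,-1],[15,-4.4,0,0,0,0,-1],[8,-2.3,0,0,0,0,-1],[8,-2.3,0,0,0,0,-1],[6,-1.7,0,0,0,0,-1]]]'
```

```text
time_s: 15.7
eef_pos: [357.6, -351.8, 130.8]
ee_rot: [0.0, 0.999, -0.048, 0.0]
force: [-0.8, 0.0, -0.9]
grip_width: -0.001
grip_force: 0.0
time_s: 16.45
eef_pos: [394.4, -362.3, 130.8]
ee_rot: [-0.0, 0.991, -0.132, -0.0]
force: [-1.8, 0.5, 1.4]
grip_width: -0.004
grip_force: 1.1
```

```bash
python3 -m handwheel '[[[6,-1.7,0,0,0,0,-1],[6,-1.7,0,0,0,0,-1]]]'
```

```text
time_s: 16.7
eef_pos: [406.4, -365.8, 130.8]
ee_rot: [-0.0, 0.991, -0.132, -0.0]
force: [-1.6, 0.5, 1.4]
grip_width: 0.005
grip_force: 0.6
```

```bash
python3 -m handwheel '[[[8.6,-2.5,0,0,0,0,-1],[8.6,-2.5,0,0,0,0,-1],[8.6,-2.5,0,0,0,0,-1],[8.6,-2.5,0,0,0,0,-1],[8.6,-2.5,0,0,0,0,-1],[8.6,-2.5,0,0,0,0,-1],[8.6,-2.5,0,0,0,0,-1]]]'; python3 -m handwheel '[[[-10,2.9,0,0,0,0,-1],[-25,7,0,0,0,0,-1],[-35,10,0,0,0,0,-1],[0,0,45,0,0,0,-1],[0,0,50,0,0,0,-1],[0,0,50,0,0,0,-1],[0,0,0,0,0,0,-1]]]'
python3 - <<'E'
from h import *
s=cam('scene');print(s['s']['time_s'])
save(s,'end',(150,100,500,440),1.75)
E
```

```text
time_s: 17.58
eef_pos: [466.9, -383.3, 130.8]
ee_rot: [-0.0, 0.991, -0.132, 0.0]
force: [0.7, 0.1, -0.4]
grip_width: 0.001
grip_force: 0.0
time_s: 18.45
eef_pos: [396.4, -363.9, 279.5]
ee_rot: [0.003, 0.991, -0.133, 0.002]
force: [-0.8, -0.4, -0.0]
grip_width: 0.0
grip_force: 0.0
18.45
```

View pics/end.png

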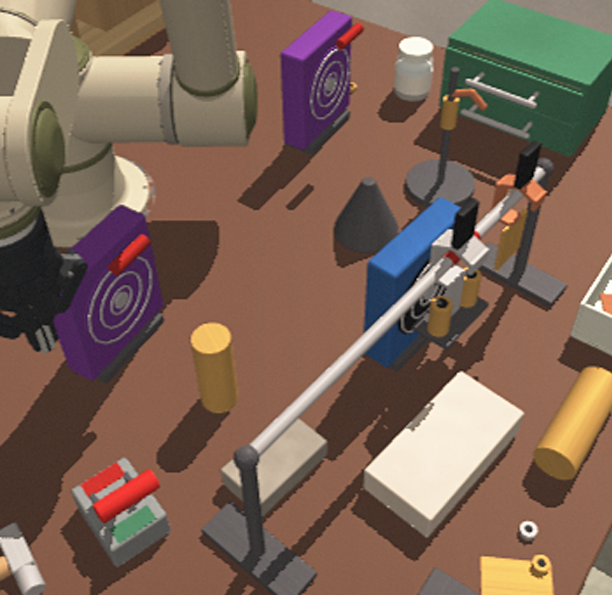

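The picture shows the lever over the green patch at (128,495). The carrier hangs upright on the band at (455,260), and the cone, cylinder, slab, brick and hanger are where they were. The robot touches nothing, so I hand in.

```bash
python3 -c "
from rig import *
print(finish_job())"
```

```text
the job is handed in; nothing more can be done
None
```

The job is handed in at about 18.5 s: the carrier hangs upright with its strap on the red band, the switch is on green and the gripper is clear; one early push on the lever jammed (about 58 N at the wrist) before I turned the gripper and retried, and I viewed 12 pictures, two over the limit of 10.

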